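# Set a scored plastic blank on the bench edge for snapping

## Task

The light-grey plastic plate has a score line cut across it; slide it out over the bench's front edge, without gripping or lifting it, until the score line lies right on the edge along its whole length (within 5 mm), so that the narrow strip overhangs ready to be snapped off. Then press the larger part down firmly (about 10 N) onto the bench with your fingertips, keeping off the strip, and finish there, still pressing it in place for the workmate who will snap the strip. Leave the other things on the bench where they are.

Things in the scene. Friction and masses are not known exactly. Their poses are not given: they have to be found in the camera images.
- bench: Fixed plywood bench, standing a little differently each time. Origin: middle of the straight front edge of its top (the edge farthest from the robot), level with the top surface (z = 0). Its x axis points away from the robot, level and square to that edge, so the edge is x = 0 and the top lies at negative x; y runs along the edge. Yaw within 0.12 rad. Top 30 mm thick, 1500 mm wide; only air beyond the edge.
- plate: Loose light-grey PVC plate, 150 (x) by 120 (y) by 6 mm, about 0.15 kg, flat on the bench, a dark score line across it at x = +30 mm. Origin: centre of its underside, z up. x points to the end that must overhang (x = +75 mm); the rear end is at x = -75 mm. Starts wholly on the bench, within 0.35 rad of square to the edge. Pushed at the rear end it slides with 1 to 3 N; it tips off if 75 mm or more overhangs.
- strip: The strip to be snapped off, 45 mm by 120 mm, in front of the score line, in one piece with the plate. Its origin and axes are the same as the plate's; it occupies x = +30 to +75 mm. The larger part of the plate, with four small screw holes, is the 105 mm behind the line.
- score_left (a point): Left end (plate y = +60 mm) of the score line, on the plate's top face, 6 mm above the bench.
- score_right (a point): Right end (plate y = -60 mm) of the score line, on the plate's top face, 6 mm above the bench.
- straightedge: Bystander: loose flat aluminium straightedge, 300 x 40 x 5 mm, lying along its x beside the plate. Origin: centre of its underside.
- scoring_knife: Bystander: loose scoring knife, 155 mm long, 24 mm wide, 18 mm high, black handle and steel hook blade, lying along its x beside the plate. Origin: on its underside near the middle of its length.
- tape_roll: Bystander: loose roll of brown packing tape lying flat, 100 mm across, 48 mm high. Origin: centre of its underside.
- lamp_carton: Bystander: loose white and blue lamp carton standing upright, 60 x 60 x 115 mm. Origin: centre of its underside.

How it is judged:
At the end, for the whole second after the job is handed in: Both ends of the score line lie within 5 mm of the bench's front edge (either side), the plate lies flat and still on the bench, the fingers press on its larger part with more than 4 N so that it bears on the bench, and do not touch the strip (x of score_left in the frame of bench between -0.005 and 0.005 m and x of score_right in the frame of bench between -0.005 and 0.005 m and y of plate in the frame of bench between -0.6 and 0.6 m and angle between plate's own z axis and vertical below 0.04 rad and height (world z) of plate below 0.006 m and linear speed of plate below 0.02 m/s and contact force between the fingers and plate above 4 N and contact force between the fingers and strip below 0.5 N and contact force between plate and bench above 4 N); the arm keeps its last pose, push and grip.
It fails at once if the plate is lifted or tipped (height (world z) of plate above 0.015 m or angle between plate's own z axis and vertical above 0.2 rad).
It fails at once if the straightedge is disturbed (distance of straightedge from where it was at the start of the episode above 0.015 m).
It fails at once if the scoring knife is disturbed (distance of scoring_knife from where it was at the start of the episode above 0.015 m).
It fails at once if the tape roll is disturbed (distance of tape_roll from where it was at the start of the episode above 0.015 m).
It fails at once if the lamp carton is disturbed (distance of lamp_carton from where it was at the start of the episode above 0.015 m).
It also fails if it takes over 48 s, if anything falls off the work surface, if the arm or the gripper's body presses on something with over 40 N, if the wrist force passes 120 N, or if a joint passes its speed limit or range.

## Robot

A 6-joint arm with a two-finger parallel gripper is mounted at the origin on the work surface. World frame = base frame: x ahead of the robot, y to its left, z up, the work surface at z = 0. Lengths are in m, angles in rad, forces in N, time in s.
With the tool pointing down it reaches from about 0.35 to 0.775 m from the base axis. Payload 7.3 kg.
Tool frame: the origin (TCP) lies midway between the tips of the shut fingers; the grasp point (between the pads) lies 19 mm behind it; z points along the fingers, y is the line along which they close (so a half turn about z gives the same grasp; the last joint's range is limited). The gripper opens to 92 mm and grips with 3 to 60 N. Pads are 19 mm wide; open, the fingers measure 130 mm over their backs; the gripper's body (75 mm by 190 mm) begins 47 mm behind the grasp point.
Start: joints at [-0.146, 0.342, 1.524, -0, 1.275, -0.146], TCP at [0.525, 0, 0.227] pointing down, gripper open.
Joint ranges: [-2.53, 2.53], [-0.77, 2.02], [0.04, 2.7], [-1, 4.14], [0.28, 2.66], [-3.11, 3.11]. Speed limits (rad/s): [2.57, 2.57, 3.14, 3.14, 3.14, 3.14].

## Interface

Orientations are given as a unit quaternion [x, y, z, w].
In Python, from rig import r gives the robot as it stands.
- The arm moves only by the tool play_rows, never from a script. Its argument "increments" is a list that holds one entry, the list of rows, each a list of 4 numbers: the shift along the tool's x, y, z in mm, then the turn about the tool's z in rad. In form: [[[x, y, z, roll], ...]]. A call has 1 to 5 rows; each row shifts and turns the commanded pose from where the row before left it, along the tool's axes as they then stand; what a row does not reach is not made up. A row lasts 1/8 s, in which the tool goes at most 62.5 mm and 10.7 degrees, less where a joint would pass 70% of its speed; a pose out of reach is approached as far as the arm can. A call is refused whole if a number of a shift passes 62.5 or a number of a turn 0.188, either way. A call with a gripper value outside its range is refused whole. "hand" is the closure in counts, from 0 (fully open) to 255 (shut), set as the call begins (left out, the last holds). The fingers move at their own pace and stop on an object; "newtons" is the grip in N (left out, the last holds). Time passes only in rows, so rows that do not move let the fingers close. It gives the time, the measured TCP pose, the force, the opening and the grip force at its end, in the units of the state.
- r.observe(): the state, without advancing time (a new reading comes with each control period).
- r.capture(name): name is "scene" or "side" or "wrist"; returns (picture, depth): 480x640x3 uint8, red, green, blue; 480x640 float32, m along the optical axis (not along the pixel's ray), 0 where there is no reading.
- r.camera_info(name): a dict with "fx", "fy", "cx", "cy" (pixels), "rvec" (rotation vector, rad) and "tvec" (3), from world to camera coordinates, as OpenCV has them. Camera axes: x right, y down, z forward; pixel columns grow to the right and rows downward; lengths in m; the calibration is good to about 2 mm. The wrist camera is an equidistant fisheye: a pixel r from the principal point sees the ray r / f radians off the axis. A picture is of the moment at which its call begins: read the wrist's pose just before it. camera_info takes no time and is no camera call; for the wrist camera it gives the pose at the moment of the call.
- r.job_done(): hands the job in; it is judged then, once.
Trained networks look in the newest picture that a camera, given by its name, has taken for a name from the list of things; names that differ only in an ending like _2 or _b are one class to them, and where a whole thing is asked for, a point or a joint stands for the part that bears it (a point fixed in the world has none). Each returns a list of dicts, best first, with "confidence" (0 to 1); they miss things now and then, are a little off and sometimes report something else, mostly with a low value. They report only what shows in the picture. A call takes as long as a camera call.
- r.recognise(camera, label): "xy" ([column, row] in pixels, amid what is visible of it).
- r.mark_of(camera, label): "xy" ([column, row] in pixels: a listed point, or the origin of a listed thing).
The state is a dict: "time": time; "joints": joint angles; "qvel": joint speeds; "joint_efforts": joint torques, N m; "eef_pos": TCP position; "tool_rot": TCP orientation; "wrist_force": force on the tool from outside, world axes, zero at the start; "torque": the same for the moment, N m; "gripper_width": finger opening in m; "grip_force": force on a finger pad.
Only numpy, scipy, OpenCV 4.12 (cv2) and the standard library are available. Lean on these libraries where they do the work, as an engineer would, in place of code of your own. Each camera call takes 0.05 s, during which the arm holds its last target. There are 200 camera calls.

## Working session

There is one attempt and no reset: what is moved stays moved. The work goes in short steps, Python scripts to look and compute and a tool call to move; the robot and the scene stay as the last step left them, time stands still between calls to the robot, and variables do not carry over. Pictures are saved under pics/ and viewed, at most 10 in all, crops included, and the job is handed in when it is done.

Besides the shell and the picture viewer there is one more tool, called after "Request:" as name([rows], argument=value, ...), one row to a line, values as JSON. play_rows: Moves the arm, as the interface text tells. Its arguments: {"type":"object","properties":{"increments":{"type":"array"},"hand":{"type":"number"},"newtons":{"type":"number"}},"required":["increments"]}

```bash
mkdir -p pics; ls
cat > h.py <<'E'
from rig import r
import numpy as np, cv2
def ray(n,uv):
    c=r.camera_info(n); R=cv2.Rodrigues(np.array(c["rvec"],float))[0]; t=np.array(c["tvec"],float)
    x=(uv[0]-c["cx"])/c["fx"]; y=(uv[1]-c["cy"])/c["fy"]
    if n=="wrist":
        th=np.hypot(x,y); s=np.sin(th)/max(th,1e-9); d=np.array([x*s,y*s,np.cos(th)])
    else: d=np.array([x,y,1.])
    return -R.T@t, R.T@d
def onplane(n,uv,z):
    o,d=ray(n,uv); return o+d*(z-o[2])/d[2]
def proj(n,P):
    c=r.camera_info(n); R=cv2.Rodrigues(np.array(c["rvec"],float))[0]; p=R@np.array(P,float)+np.array(c["tvec"],float)
    if n=="wrist":
        rr=np.hypot(p[0],p[1]); th=np.arctan2(rr,p[2]); return np.array([c["cx"]+c["fx"]*th*p[0]/rr, c["cy"]+c["fy"]*th*p[1]/rr])
    return np.array([c["cx"]+c["fx"]*p[0]/p[2], c["cy"]+c["fy"]*p[1]/p[2]])
def snap(n,f):
    a,d=r.capture(n); cv2.imwrite("pics/"+f+".png",a[:,:,::-1]); np.save("pics/"+f+".npy",d); return a,d
E
python3 - <<'E'
from h import *
for n in("scene","side","wrist"):
    snap(n,n+"0"); c=r.camera_info(n); print(n,c)
    for l in("plate","score_left","score_right","bench","straightedge","scoring_knife","tape_roll","lamp_carton"):
        print(l,[(np.round(m["xy"]),round(m["confidence"],2)) for m in r.mark_of(n,l)[:2]])
print(r.observe())
E
```

```text
pics
scene {'fx': 618.7654864316372, 'fy': 618.7654864316372, 'cx': 320.5040410507072, 'cy': 233.69405893183998, 'rvec': array([ 2.09148359,  1.34618675, -0.53654604]), 'tvec': array([-0.23427501, -0.34853692,  1.50333029])}
plate [(array([267., 266.]), 0.56)]
score_left [(array([310., 259.]), 0.67)]
score_right [(array([247., 294.]), 0.94)]
bench [(array([327., 295.]), 0.8)]
straightedge [(array([363., 179.]), 0.59)]
scoring_knife [(array([157., 259.]), 0.73)]
tape_roll [(array([ 90., 308.]), 0.76)]
lamp_carton [(array([440., 187.]), 0.77)]
side {'fx': 490.16368678654476, 'fy': 490.16368678654476, 'cx': 316.9411567985954, 'cy': 245.01936866204915, 'rvec': array([ 0.14535138, -2.6708885 ,  1.51153772]), 'tvec': array([0.53220207, 0.05896364, 0.97883655])}
plate [(array([312., 237.]), 0.94)]
score_left [(array([300., 248.]), 0.98)]
score_right [(array([295., 226.]), 0.93)]
bench [(array([264., 252.]), 0.59)]
straightedge [(array([369., 313.]), 0.56)]
scoring_knife [(array([356., 202.]), 0.63)]
tape_roll [(array([343., 180.]), 0.86)]
lamp_carton [(array([313., 365.]), 0.63)]
wrist {'fx
[... 476 characters left out ...]
.35, 'joints': array([-1.46009579e-01,  3.42002812e-01,  1.52409451e+00, -3.25844961e-05,
        1.27540633e+00, -1.45982317e-01]), 'qvel': array([ 0.00043631, -0.00075325, -0.00127444,  0.00037084,  0.00202693,
        0.00148644]), 'joint_efforts': array([-6.04559009e-04, -4.31142783e+01, -2.44469476e+01,  7.17927539e-02,
        4.85592079e-02,  1.62470762e-06]), 'eef_pos': array([5.25018091e-01, 4.54709824e-06, 2.26740968e-01]), 'tool_rot': array([7.07113066e-01, 7.07100495e-01, 1.40465982e-05, 4.50106187e-05]), 'wrist_force': array([-0.33240039, -0.49327912,  0.18706482]), 'torque': array([-0.04117277, -0.01829177, -0.02900967]), 'grip_force': 0.0, 'gripper_width': 0.09165980641030566}
```

View pics/scene0.png

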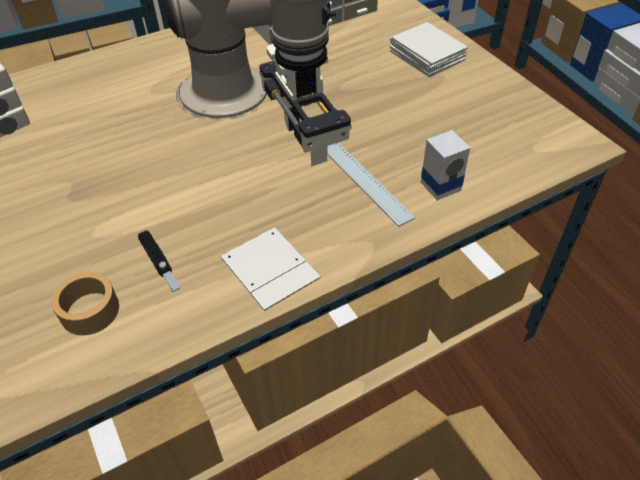

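View pics/wrist0.png

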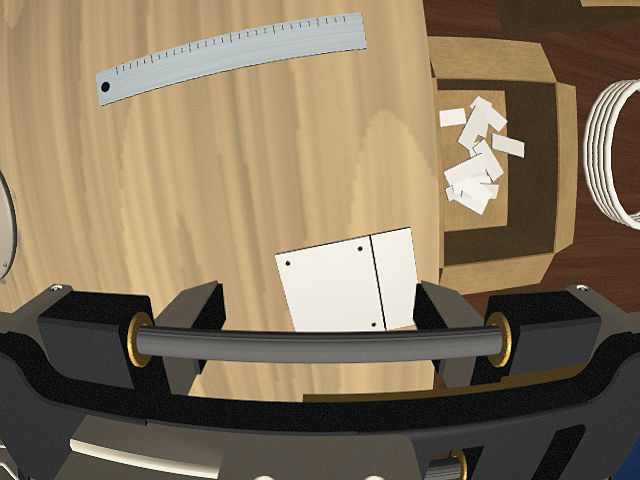

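Run:
```python
from h import *
M={"scene":dict(pl=(267,266,0),sl=(310,259,.006),sr=(247,294,.006),b=(327,295,0),st=(363,179,0),kn=(157,259,0),tp=(90,308,0),lc=(440,187,0)),
"side":dict(pl=(312,237,0),sl=(300,248,.006),sr=(295,226,.006),b=(264,252,0),st=(369,313,0),kn=(356,202,0),tp=(343,180,0),lc=(313,365,0)),
"wrist":dict(pl=(349,290,0),sl=(367,238,.006),sr=(383,330,.006),b=(440,237,0),st=(221,53,0))}
for n in M:
  for k,v in M[n].items(): print(n,k,np.round(onplane(n,v[:2],v[2]),4))
```

```text
scene pl [ 0.5569 -0.0995  0.    ]
scene sl [ 0.5796 -0.023   0.006 ]
scene sr [ 0.6059 -0.155   0.006 ]
scene b [ 0.6629 -0.0267  0.    ]
scene st [0.4241 0.164  0.    ]
scene kn [ 0.4548 -0.2797  0.    ]
scene tp [ 0.5144 -0.4138  0.    ]
scene lc [0.5124 0.2955 0.    ]
side pl [ 0.5588 -0.0985  0.    ]
side sl [ 0.5775 -0.0381  0.006 ]
side sr [ 0.6038 -0.1359  0.006 ]
side b [ 0.6549 -0.0239  0.    ]
side st [0.4221 0.164  0.    ]
side kn [ 0.4675 -0.2898  0.    ]
side tp [ 0.5112 -0.4295  0.    ]
side lc [0.5067 0.303  0.    ]
wrist pl [ 0.5577 -0.0958  0.    ]
wrist sl [ 0.5749 -0.0325  0.006 ]
wrist sr [ 0.5994 -0.1462  0.006 ]
wrist b [ 0.6589 -0.0331  0.    ]
wrist st [0.4224 0.166  0.    ]
```

```bash
cat >> h.py <<'E'
def cloud(n,d):
    c=r.camera_info(n); v,u=np.mgrid[0:480,0:640]; x=(u-c["cx"])/c["fx"]; y=(v-c["cy"])/c["fy"]
    if n=="wrist":
        th=np.hypot(x,y); s=np.tan(np.minimum(th,1.5))/np.maximum(th,1e-9); x=x*s;y=y*s
    R=cv2.Rodrigues(np.array(c["rvec"],float))[0]
    return (np.dstack([x*d,y*d,d])-np.array(c["tvec"],float))@R
def edge(n,d,y0,y1,rows=None):
    "bench edge x=a+b*y from depth"
    P=cloud(n,d); m=(d>0)&(P[...,2]>-.006)&(P[...,2]<.008)&(P[...,0]<.8)
    ys=np.arange(y0,y1,.005); X=[];Y=[]
    for y in ys:
        k=m&(abs(P[...,1]-y)<.0025)
        if k.sum()>5: X.append(P[...,0][k].max());Y.append(y)
    X=np.array(X);Y=np.array(Y); g=np.ones(len(X),bool)
    for _ in range(5):
        b,a=np.polyfit(Y[g],X[g],1); e=X-a-b*Y; g=abs(e)<max(2*np.median(abs(e[g])),.001)
    return a,b,np.std(e[g]),g.sum(),len(g)
def quad(n,a,lo=200,z=.006):
    "bright plate region -> min area rect corners in world"
    hsv=cv2.cvtColor(a,cv2.COLOR_RGB2HSV); return hsv
E
python3 - <<'E'
from h import *
for n,y0,y1 in(("scene",-.3,.3),("side",-.3,.3),("wrist",-.03,.2)):
    d=np.load(f"pics/{n}0.npy"); print(n,edge(n,d,y0,y1))
    P=cloud(n,d); a=cv2.imread(f"pics/{n}0.png"); hsv=cv2.cvtColor(a,cv2.COLOR_BGR2HSV)
    m=((hsv[...,1]<30)&(hsv[...,2]>170)&(abs(P[...,2])<.02)&(abs(P[...,0]-.57)<.12)&(abs(P[...,1]+.09)<.11)).astype(np.uint8)
    m=cv2.morphologyEx(m,cv2.MORPH_CLOSE,np.ones((9,9)))
    v,u=np.nonzero(m); W=np.array([onplane(n,(p,q),.006)[:2] for p,q in zip(u,v)])
    print(len(u),cv2.minAreaRect((W*1000).astype(np.float32)), np.round(cv2.boxPoints(cv2.minAreaRect((W*1000).astype(np.float32)))))
print(-cv2.Rodrigues(r.camera_info("wrist")["rvec"])[0].T@r.camera_info("wrist")["tvec"])
E
```

```text
scene (np.float64(0.6562613763234028), np.float64(-0.09692672786398883), np.float64(0.0004691409948928966), np.int64(104), 120)Traceback (most recent call last):
  File "<stdin>", line 7, in <module>
  File "h.py", line 11, in onplane
    o,d=ray(n,uv); return o+d*(z-o[2])/d[2]
        ~~~^^^^^^
  File "h.py", line 4, in ray
    c=r.camera_info(n); R=cv2.Rodrigues(np.array(c["rvec"],float))[0]; t=np.array(c["tvec"],float)
ValueError: time passes only in moves, steps and waits
```

Request:
play_rows([
  [[0,-20,0,0.185],[0,-20,0,0.185],[0,-20,0,0.185],[0,-20,0,0.185],[0,-20,0,0.185]],
], hand=20)

```text
time: 1.98
eef_pos: [0.4344, 0.0351, 0.2268]
tool_rot: [0.949, 0.314, 0.0, 0.0]
wrist_force: [0.7, -0.1, 0.1]
gripper_width: 0.0843
grip_force: 0.0
```

```bash
python3 - <<'E'
s=open('h.py').read()
s=s.replace("def ray(n,uv):\n    c=r.camera_info(n)","""CI={}
def info(n):
    if n not in CI: CI[n]=r.camera_info(n)
    return CI[n]
def ray(n,uv):
    c=info(n)""").replace("c=r.camera_info(n); v","c=info(n); v").replace("c=r.camera_info(n); R","c=info(n); R")
s=s[:s.index("def quad")]+'''def rect(n,a,d):
    P=cloud(n,d); hsv=cv2.cvtColor(a,cv2.COLOR_RGB2HSV)
    m=((hsv[...,1]<30)&(hsv[...,2]>170)&(abs(P[...,2])<.02)&(abs(P[...,0]-.58)<.15)&(abs(P[...,1]+.09)<.11)).astype(np.uint8)
    m=cv2.morphologyEx(m,cv2.MORPH_CLOSE,np.ones((9,9)))
    v,u=np.nonzero(m); W=np.array([onplane(n,p,.006)[:2] for p in zip(u,v)])
    R=cv2.minAreaRect((W*1000).astype(np.float32)); return R,np.round(cv2.boxPoints(R))
def goto(x,y,z,yaw):
    "print tool-frame shift (x,y,z mm) and turn to a world target, tool down"
    o=r.observe(); q=o["tool_rot"]; p=o["eef_pos"]; t=2*np.arctan2(q[1],q[0])
    dx,dy=x-p[0],y-p[1]; c,s=np.cos(t),np.sin(t)
    print("pos",np.round(p,4),"yaw",round(t,4),"shift mm",np.round(1000*np.array([c*dx+s*dy,s*dx-c*dy,p[2]-z]),1),"turn",round(t-yaw,3))
'''
open('h.py','w').write(s)
E
python3 - <<'E'
from h import *
for n in("scene","side","wrist"):
    a,d=snap(n,n+"1"); print(n,edge(n,d,-.25,.1)); print(*rect(n,a,d))
goto(.459,-.119,.2,.2)
E
```

```text
scene (np.float64(0.656489857870639), np.float64(-0.09689647711811818), np.float64(0.0004569679350905266), np.int64(59), 70)
((562.5426635742188, -96.68597412109375), (149.3260498046875, 119.16993713378906), 12.033493995666504) [[ 477.  -54.]
 [ 502. -171.]
 [ 648. -139.]
 [ 623.  -23.]]
side (np.float64(0.6546139005467644), np.float64(-0.09415302030111333), np.float64(0.000529124514938462), np.int64(48), 70)
((561.2072143554688, -96.51089477539062), (150.40118408203125, 122.83700561523438), 11.922172546386719) [[ 475.  -52.]
 [ 500. -172.]
 [ 647. -141.]
 [ 622.  -21.]]
wrist (np.float64(0.6556995161821454), np.float64(-0.09991951102618749), np.float64(0.00038594749436599436), np.int64(65), 70)
((563.0034790039062, -94.31864929199219), (148.74627685546875, 119.22309112548828), 12.264548301696777) [[ 478.  -52.]
 [ 503. -168.]
 [ 648. -137.]
 [ 623.  -20.]]
pos [0.4349 0.0352 0.227 ] yaw 0.6502 shift mm [-74.1 137.3  27. ] turn 0.45
```

Request:
play_rows([
  [[-22.2,46.3,33,0],[-22.2,46.3,33,0],[-22.2,46.4,33,0],[0,0,0,0.18],[0,0,0,0.18]],
], hand=60)

```text
time: 2.75
eef_pos: [0.4658, -0.1178, 0.1268]
tool_rot: [0.99, 0.141, -0.0, -0.0]
wrist_force: [-0.5, 0.8, 0.9]
gripper_width: 0.0704
grip_force: 0.0
```

Request:
play_rows([
  [[0,0,25,0.08],[0,0,25,0],[0,0,0,0]],
])

```text
time: 3.12
eef_pos: [0.4648, -0.1164, 0.0762]
tool_rot: [0.995, 0.104, -0.002, -0.001]
wrist_force: [-0.3, 0.3, -0.2]
gripper_width: 0.0705
grip_force: 0.0
```

Run:
```python
from h import *
a,d=snap("wrist","wrist2"); print(edge("wrist",d,-.25,.1)); print(*rect("wrist",a,d))
o=r.observe();print(o["gripper_width"],o["wrist_force"]);goto(.467,-.116,.003,.21)
for l in("score_left","score_right","plate"): print(l,[(np.round(onplane("wrist",m["xy"],.006),4),m["confidence"]) for m in r.mark_of("wrist",l)[:1]])
```

```text
(np.float64(0.6177430660160264), np.float64(-0.20458193659398669), np.float64(0.00861870397502667), np.int64(70), 70)
((557.921875, -96.10728454589844), (140.777099609375, 119.83345794677734), 11.874926567077637) [[ 477.  -52.]
 [ 501. -169.]
 [ 639. -140.]
 [ 614.  -23.]]
0.07024579150186869 [ 1.25802954 -0.80010596  0.59217584]
pos [ 0.4655 -0.1166  0.0774] yaw 0.2081 shift mm [ 1.5 -0.3 74.4] turn -0.002
score_left [(array([ 0.5798, -0.0318,  0.006 ]), 0.58)]
score_right []
plate [(array([ 0.5788, -0.0301,  0.006 ]), 0.55)]
```

View pics/wrist2.png

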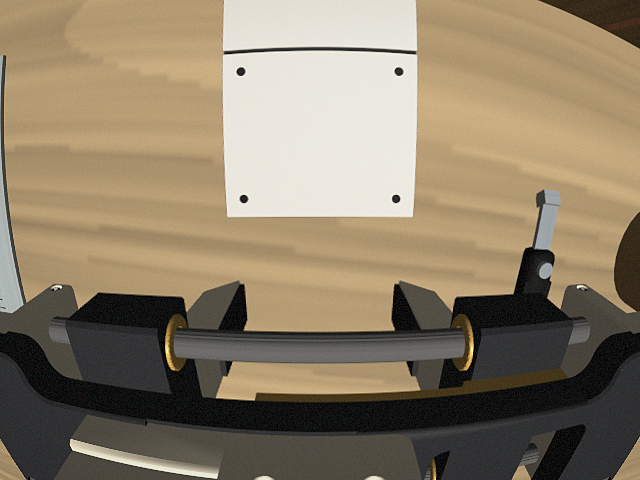

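Request:
play_rows([
  [[0,0,30,0],[0,0,25,0],[0,0,15,0],[0,0,3.5,0],[0,0,0,0]],
])

```text
time: 3.95
eef_pos: [0.4659, -0.1163, 0.0047]
tool_rot: [0.995, 0.103, 0.0, 0.0]
wrist_force: [1.7, -0.1, 0.4]
gripper_width: 0.0701
grip_force: 0.0
```

Request:
play_rows([
  [[4,0,1.2,0],[8,0,0,0],[8,0,0,0],[8,0,0,0],[0,0,0,0]],
])

```text
time: 4.58
eef_pos: [0.4937, -0.1103, 0.0031]
tool_rot: [0.995, 0.103, 0.0, 0.0]
wrist_force: [0.2, 0.3, -0.6]
gripper_width: 0.0701
grip_force: 0.0
```

Run:
```python
from h import *
a,d=snap("scene","scene3"); print(*rect("scene",a,d)); a,d=snap("side","side3"); print(*rect("side",a,d))
o=r.observe();print(o["wrist_force"]);goto(.55,-.11,.003,.097)
```

```text
((578.8790283203125, -93.38987731933594), (149.4239959716797, 119.2217025756836), 11.908391952514648) [[ 493.  -50.]
 [ 518. -167.]
 [ 664. -136.]
 [ 640.  -20.]]
((576.784423828125, -93.29080200195312), (149.79774475097656, 123.1086654663086), 11.571316719055176) [[ 491.  -48.]
 [ 516. -169.]
 [ 663. -139.]
 [ 638.  -18.]]
[-0.23852062  1.23016365 -0.14158283]
pos [ 0.4929 -0.1103  0.0029] yaw 0.2061 shift mm [55.9 11.4 -0.1] turn 0.109
```

Request:
play_rows([
  [[8,0,0,0.022],[8,0,0,0.022],[8,0,0,0.022],[8,0,0,0.022],[8,0,0,0.021]],
])

```text
time: 5.3
eef_pos: [0.5328, -0.1039, 0.003]
tool_rot: [0.999, 0.048, -0.0, -0.0]
wrist_force: [-0.7, -0.1, -0.2]
gripper_width: 0.07
grip_force: 0.4
```

Request:
play_rows([
  [[4,0,0,0],[2,0,0,0],[0,0,0,0]],
])

```text
time: 5.68
eef_pos: [0.5384, -0.1034, 0.0031]
tool_rot: [0.999, 0.048, 0.0, 0.0]
wrist_force: [-0.0, -0.2, 0.3]
gripper_width: 0.0699
grip_force: 0.0
```

Run:
```python
from h import *
for n in("scene","side","wrist"):
    a,d=snap(n,n+"4"); 
    if n!="wrist":print(*rect(n,a,d)); print(edge(n,d,-.25,.15))
    for l in("score_left","score_right"): print(l,[(np.round(onplane(n,m["xy"],.006),4),np.round(m["xy"]),m["confidence"]) for m in r.mark_of(n,l)[:1]])
goto(.55,-.11,.003,.097)
```

```text
((623.9663696289062, -96.30723571777344), (150.0585174560547, 119.3370361328125), 5.678197860717773) [[ 543.  -44.]
 [ 555. -163.]
 [ 705. -148.]
 [ 693.  -30.]]
(np.float64(0.6653509885142906), np.float64(-0.128392874709752), np.float64(0.015380672300572922), np.int64(80), 80)
score_left [(array([ 0.6514, -0.0349,  0.006 ]), array([320., 290.]), 0.67)]
score_right [(array([ 0.6656, -0.1579,  0.006 ]), array([257., 320.]), 0.87)]
((623.5401611328125, -96.17438507080078), (150.26754760742188, 115.80886840820312), 5.381957530975342) [[ 543.  -46.]
 [ 554. -161.]
 [ 704. -147.]
 [ 693.  -31.]]
(np.float64(0.6637353733746594), np.float64(-0.12333538722771901), np.float64(0.01605858699304263), np.int64(79), 80)
score_left [(array([ 0.649 , -0.0425,  0.006 ]), array([268., 245.]), 0.56)]
score_right [(array([ 0.6655, -0.1508,  0.006 ]), array([270., 222.]), 0.92)]
score_left [(array([ 0.6454, -0.0327,  0.006 ]), array([181.,  55.]), 0.93)]
score_right [(array([ 0.6574, -0.1506,  0.006 ]), array([459.,  54.]), 0.97)]
pos [ 0.5383 -0.1034  0.0031] yaw 0.0968 shift mm [11.   7.7  0.1] turn -0.0
```

View pics/wrist4.png

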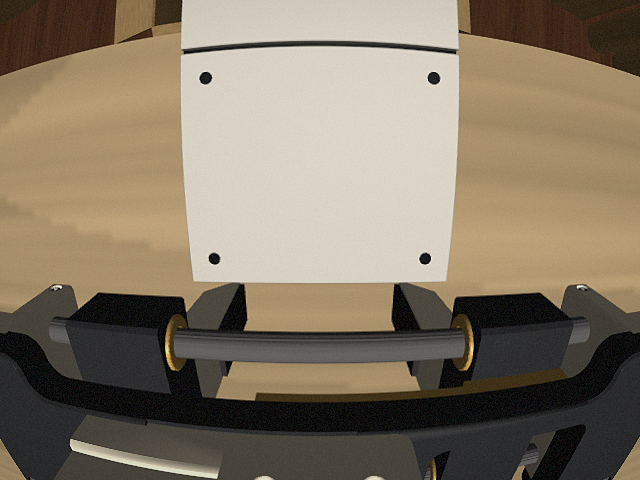

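Request:
play_rows([
  [[4,0,0,0],[4,0,0,0],[0,0,0,0],[0,0,0,0]],
])

```text
time: 6.62
eef_pos: [0.5464, -0.1026, 0.003]
tool_rot: [0.999, 0.048, 0.0, 0.0]
wrist_force: [0.8, -0.8, 0.5]
gripper_width: 0.0704
grip_force: 0.0
```

Request:
play_rows([
  [[-15,0,0,0],[-10,0,-40,0],[0,0,-60,0],[0,0,-60,0],[0,0,0,0]],
])

```text
time: 7.25
eef_pos: [0.5241, -0.106, 0.1681]
tool_rot: [0.999, 0.048, 0.005, 0.002]
wrist_force: [0.8, -0.1, -1.4]
gripper_width: 0.0706
grip_force: 0.0
```

Run:
```python
from h import *
a,d=snap("wrist","wrist5")
for l in("score_left","score_right"): print(l,[(np.round(onplane("wrist",m["xy"],.006),4),np.round(m["xy"]),m["confidence"]) for m in r.mark_of("wrist",l)[:1]])
for n in ("wrist","scene"):
    if n=="scene": a,d=snap(n,n+"5"); 
    print(*rect(n,a,d)); print(edge(n,d,-.3,-.18),edge(n,d,.0,.15))
goto(.53,-.11,.003,.097)
```

```text
score_left [(array([ 0.6464, -0.0304,  0.006 ]), array([246.,  70.]), 0.93)]
score_right [(array([ 0.6597, -0.1477,  0.006 ]), array([387.,  67.]), 0.66)]
((626.0965576171875, -91.8846206665039), (146.79693603515625, 116.7201156616211), 5.425012111663818) [[ 548.  -41.]
 [ 559. -157.]
 [ 705. -143.]
 [ 694.  -27.]]
(np.float64(0.6477294874413533), np.float64(-0.09585799262515332), np.float64(0.0009451960051082703), np.int64(14), 24) (np.float64(0.6499049023954306), np.float64(-0.0918700134453369), np.float64(0.0003948571818494526), np.int64(29), 30)
((632.7565307617188, -95.4522705078125), (149.4434814453125, 119.3934555053711), 5.669432640075684) [[ 553.  -43.]
 [ 564. -162.]
 [ 713. -147.]
 [ 701.  -29.]]
(np.float64(0.6539109770035619), np.float64(-0.10738824030764714), np.float64(0.0005693689163995793), np.int64(21), 24) (np.float64(0.6562032695764717), np.float64(-0.09555620234809847), np.float64(0.0005006906061476108), np.int64(25), 30)
pos [ 0.5204 -0.1047  0.1615] yaw 0.0968 shift mm [  9.1   6.2 158.5] turn -0.0
```

View pics/wrist5.png

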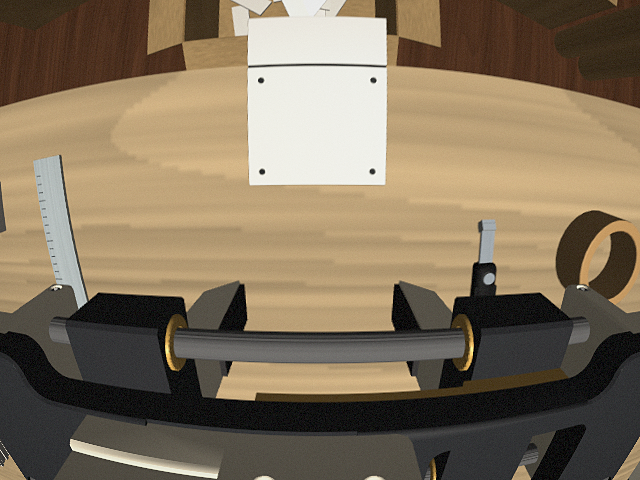

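```bash
cat >> h.py <<'E'
def score(n,a,d):
    "score line in the same picture: pixels darker than plate between the corners; returns world pts at two ends"
    g=cv2.cvtColor(a,cv2.COLOR_RGB2GRAY).astype(np.float32); e=np.array([np.cos(.097),np.sin(.097)]); f=np.array([-e[1],e[0]])
    out=[]
    o=np.array([.6556+.0092,-.095])
    for s in np.arange(-.05,.0501,.005):
        t=np.arange(-.02,.02,.00025); W=o+f*s+t[:,None]*e
        uv=np.array([proj(n,[*w,.006]) for w in W]).astype(np.float32)
        v=cv2.remap(g,uv[None,:,0],uv[None,:,1],cv2.INTER_LINEAR)[0]; w=np.clip(np.median(v)-25-v,0,None)
        if w.sum()>20:
            k=t[np.argmax(w)]; q=abs(t-k)<.003; out.append((s,(w*t)[q].sum()/w[q].sum()))
    out=np.array(out); p=np.polyfit(out[:,0],out[:,1],1); r_=out[:,1]-np.polyval(p,out[:,0])
    L=[o+f*s+e*np.polyval(p,s) for s in(.06,-.06)]; return L,np.std(r_),len(out)
def check(n,f):
    info(n); a,d=snap(n,f); L,sd,k=score(n,a,d)
    P=cloud(n,d); m=(d>0)&(abs(P[...,2])<.008)
    X=[];Y=[]
    for y in np.r_[np.arange(-.28,-.175,.005),np.arange(-.01,.1,.005)]:
        q=m&(abs(P[...,1]-y)<.0025)
        if q.sum()>5: X.append(P[...,0][q].max());Y.append(y)
    X=np.array(X);Y=np.array(Y);b,c=np.polyfit(Y,X,1)
    for _ in range(4):
        e=X-c-b*Y; g=abs(e)<max(2.5*np.median(abs(e)),.001); b,c=np.polyfit(Y[g],X[g],1)
    print(n,"line",np.round(L,4),"sd",round(sd*1000,2),k,"edge",round(c,4),round(b,4),"sd",round(1000*np.std((X-c-b*Y)[g]),2),g.sum(),"gap mm L,R",[round(1000*(c+b*p[1]-p[0])/np.hypot(1,b),2) for p in L])
E
python3 - <<'E'
from h import *
print(np.abs(r.observe()["qvel"]).max())
check("wrist","wrist6"); check("scene","scene6"); check("side","side6")
goto(.53,-.11,.003,.097)
E
```

```text
0.01110146166547107
wrist line [[ 0.6557 -0.0356]
 [ 0.6672 -0.1551]] sd 0.06 21 edge 0.6547 -0.0958 sd 0.22 44 gap mm L,R [np.float64(2.34), np.float64(2.32)]
scene line [[ 0.6554 -0.0356]
 [ 0.6675 -0.155 ]] sd 3.89 21 edge 0.6564 -0.0972 sd 0.5 40 gap mm L,R [np.float64(4.44), np.float64(3.94)]
side line [[ 0.6586 -0.0353]
 [ 0.6626 -0.1555]] sd 3.2 21 edge 0.6545 -0.0942 sd 0.69 37 gap mm L,R [np.float64(-0.79), np.float64(6.51)]
pos [ 0.5206 -0.1048  0.1615] yaw 0.0968 shift mm [  8.8   6.1 158.5] turn -0.0
```

Request:
play_rows([
  [[0,0,50,0],[0,0,50,0],[0,0,45,0],[0,0,13.5,0],[0,0,0,0]],
])

```text
time: 8.22
eef_pos: [0.5211, -0.105, 0.0041]
tool_rot: [0.999, 0.048, -0.001, -0.0]
wrist_force: [0.8, -0.4, 0.7]
gripper_width: 0.0703
grip_force: 0.0
```

Request:
play_rows([
  [[10,0,0,0],[10,0,0,0],[4,0,0,0],[2.5,0,0,0],[2.4,0,0,0]],
])

```text
time: 8.85
eef_pos: [0.5498, -0.1022, 0.0046]
tool_rot: [0.999, 0.048, -0.0, -0.0]
wrist_force: [-1.5, -0.2, 1.1]
gripper_width: 0.0698
grip_force: 0.7
```

Request:
play_rows([
  [[0,0,0,0],[0,0,0,0]],
])

```text
time: 9.1
eef_pos: [0.5501, -0.1022, 0.0045]
tool_rot: [0.999, 0.048, 0.0, -0.0]
wrist_force: [-0.8, 0.2, -0.4]
gripper_width: 0.0704
grip_force: 0.1
```

Request:
play_rows([
  [[-15,0,0,0],[-10,0,-40,0],[0,0,-60,0],[0,0,-60,0],[0,0,0,0]],
])

```text
time: 9.72
eef_pos: [0.528, -0.1056, 0.1696]
tool_rot: [0.999, 0.048, 0.005, 0.002]
wrist_force: [-0.2, 0.3, -0.5]
gripper_width: 0.0704
grip_force: 0.0
```

Request:
play_rows([
  [[0,0,0,0],[0,0,0,0],[0,0,0,0]],
])

```text
time: 10.1
eef_pos: [0.5246, -0.1045, 0.1631]
tool_rot: [0.999, 0.048, -0.001, -0.001]
wrist_force: [0.1, -0.1, 0.2]
gripper_width: 0.0702
grip_force: 0.0
```

Run:
```python
from h import *
check("wrist","wrist7"); a,d=snap("scene","scene7"); print(*rect("scene",a,d))
goto(.59,-.1,.006,.097)
```

```text
wrist line [[ 0.6588 -0.0353]
 [ 0.6703 -0.1548]] sd 0.06 21 edge 0.6547 -0.0963 sd 0.27 44 gap mm L,R [np.float64(-0.67), np.float64(-0.67)]
((636.9739990234375, -94.5562973022461), (151.8673553466797, 120.04830932617188), 5.5305023193359375) [[ 556.  -42.]
 [ 567. -162.]
 [ 718. -147.]
 [ 707.  -27.]]
pos [ 0.5249 -0.1046  0.1636] yaw 0.0968 shift mm [ 65.2   1.8 157.6] turn -0.0
```

```bash
python3 -c "
import cv2;a=cv2.imread('pics/wrist7.png')[40:115,190:450];cv2.imwrite('pics/c7.png',cv2.resize(a,None,fx=3,fy=3,interpolation=cv2.INTER_CUBIC))"
```

```text
(no output)
```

View pics/c7.png

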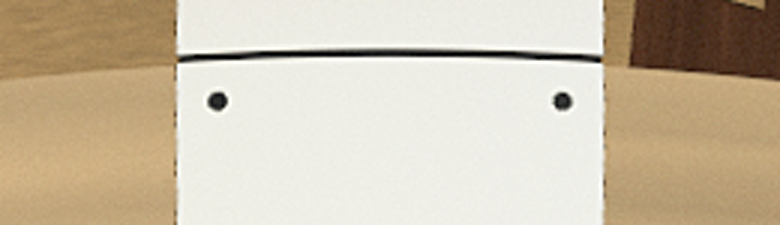

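Request:
play_rows([
  [[25,1.2,30,0],[25,1.2,40,0],[25,1.3,40,0],[0,0,30,0],[0,0,8,0]],
], hand=140)

```text
time: 10.82
eef_pos: [0.5987, -0.1005, 0.0139]
tool_rot: [0.999, 0.048, -0.002, -0.001]
wrist_force: [-0.4, 0.3, -0.3]
gripper_width: 0.0414
grip_force: 0.0
```

Request:
play_rows([
  [[0,0,0,0],[0,0,0,0],[0,0,0,0]],
])

```text
time: 11.2
eef_pos: [0.6009, -0.1014, 0.018]
tool_rot: [0.999, 0.048, 0.001, 0.0]
wrist_force: [0.9, 1.0, -0.3]
gripper_width: 0.0414
grip_force: 0.0
```

Request:
play_rows([
  [[0,0,6,0],[0,0,3,0],[0,0,1,0],[0,0,0,0],[0,0,0,0]],
])

```text
time: 11.82
eef_pos: [0.6003, -0.1011, 0.0065]
tool_rot: [0.999, 0.048, 0.0, 0.0]
wrist_force: [-0.8, 0.9, 0.2]
gripper_width: 0.0416
grip_force: 0.0
```

Request:
play_rows([
  [[0,0,1,0],[0,0,0.5,0],[0,0,0.5,0],[0,0,0,0],[0,0,0,0]],
])

```text
time: 12.45
eef_pos: [0.6005, -0.1011, 0.0062]
tool_rot: [0.999, 0.048, 0.001, 0.0]
wrist_force: [-5.1, 1.1, 13.0]
gripper_width: 0.0415
grip_force: 6.2
```

Run:
```python
from h import *
a,d=snap("scene","scene8"); snap("side","side8")
a,d=snap("wrist","wrist8"); 
o=r.observe(); print(o["eef_pos"],o["wrist_force"],np.abs(o["qvel"]).max())
check("wrist","wrist8")
```

```text
[ 0.60042922 -0.101157    0.00624743] [-4.68504829  0.88885988 12.45565291] 0.0014701699210681771
wrist line [[ 0.6603 -0.0352]
 [ 0.6682 -0.155 ]] sd 2.6 21 edge 0.655 -0.0957 sd 0.13 44 gap mm L,R [np.float64(-1.91), np.float64(1.64)]
```

View pics/wrist8.png

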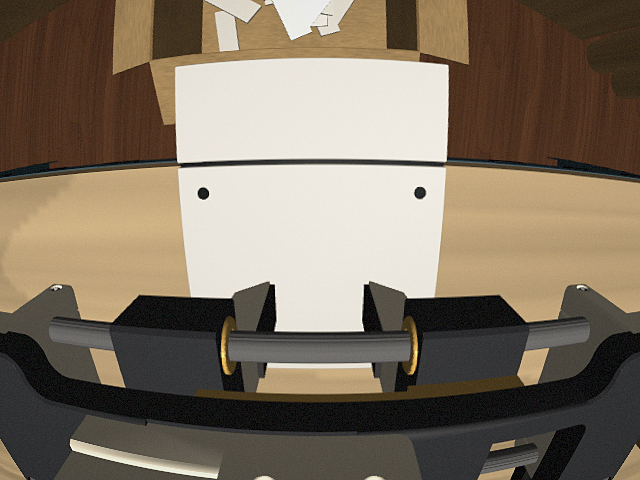

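View pics/scene8.png

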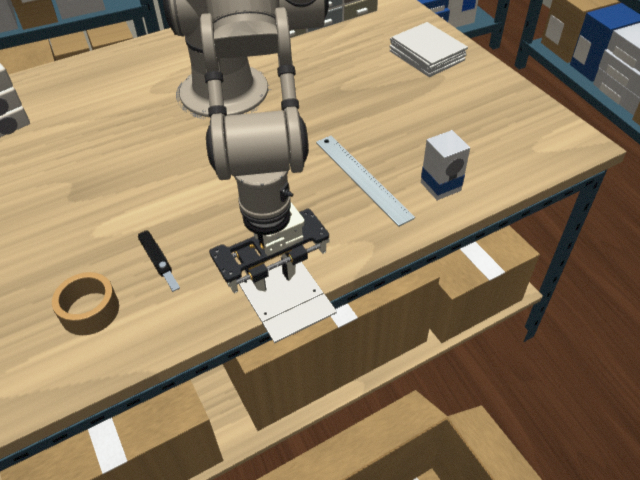

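Run:
```python
from h import *
a=cv2.imread("pics/wrist8.png",0)
for u in(185,260,360,440):
    v=int(140+np.argmin(a[140:185,u])); w=onplane("wrist",(u,v),.006); print(u,v,a[v-2:v+4,u],np.round(w,4),"gap mm",round(1000*(.655-.0962*w[1]-w[0])*.9953,2))
```

```text
185 163 [236 196   9  30  28  31] [ 0.6598 -0.0348  0.006 ] gap mm -1.41
260 162 [ 54  49  45  51  81 196] [ 0.6622 -0.0687  0.006 ] gap mm -0.62
360 160 [228 125  49  60  61  57] [ 0.667 -0.111  0.006] gap mm -1.33
440 163 [179  80  29  39  35  93] [ 0.6702 -0.1464  0.006 ] gap mm -1.11
```

```bash
python3 -c "
from rig import r
print(r.job_done())"
```

```text
the job is handed in; nothing more can be done
None
```

I slid the plate out until the score line sat on the bench edge, measured about 1 mm past it along its whole length, and handed in with the fingertips pressing the larger part at about 12 N, off the strip. The other items look unmoved in the last picture, and no verdict came back.

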